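Slide stage: take up the handwheel's play, then half a turn

ROBOT

A 7-joint arm with a two-finger parallel gripper is mounted at the origin on the work surface. World frame = base frame: x ahead of the robot, y to its left, z up, the work surface at z = 0. Lengths are in m, angles in rad, forces in N, time in s.
With the tool pointing down it reaches from about 0.425 to 0.925 m from the base axis. Payload 6.8 kg.
Tool frame: the origin (TCP) lies where the fingers leave the gripper's body, on its centre line; the fingertips stand 73 mm ahead of it and the grasp point (between the pads) lies 54 mm ahead of it; z points along the fingers, y is the direction in which the jaws open and shut (so a half turn about z gives the same grasp; the last joint's range is limited). The gripper opens to 85 mm and grips with 20 to 120 N. Pads are 22 mm wide; open, the fingers measure 114 mm over their backs; the gripper's body (76 mm by 85 mm) begins 54 mm behind the grasp point. The pads swing forward as they close: fully open they stand 13 mm farther back than shut.
Start: joints at [1.094, 0.477, 0.022, 1.555, -0.011, 1.109, -0.083], TCP at [0.243, -0.63, 0.304] pointing down, gripper open.
Joint ranges: [-2.96, 2.96], [-0.34, 2.1], [-1.41, 1.46], [0.24, 2.44], [-1.37, 4.51], [0.17, 1.92], [-2.96, 2.96]. Speed limits (rad/s): [2.39, 2.39, 3.14, 3.14, 3.14, 3.14, 3.14].

INTERFACE

Orientations are given as a rotation vector (axis times angle).
In Python, from bench import r gives the robot as it stands.
- The arm moves only by the shell command python3 -m handwheel 'ROWS' [FORCE]. ROWS is JSON, a list that holds one entry, the list of rows, each a list of 7 numbers: the shift along the world's x, y, z in m, then the turn, a rotation vector about the world's x, y, z in rad, then the finger opening in m, from 0 to 0.0854. A call has 1 to 10 rows; each row shifts and turns the commanded pose from where the row before left it; what a row does not reach is not made up. A row lasts 1/12 s, in which the tool goes at most 41.7 mm and 7.16 degrees, less where a joint would pass 70% of its speed; a pose out of reach is approached as far as the arm can. A call is refused whole if a number of a shift passes 0.0417 or a number of a turn 0.125, either way. A call with a gripper value outside its range is refused whole. The fingers move at their own pace and stop on an object; FORCE is the grip in N (left out, the last holds). Time passes only in rows, so rows that do not move let the fingers close. It gives the time, the measured TCP pose, the force and the opening at its end, in the units of the state.
- r.get_obs(): the state, without advancing time (a new reading comes with each control period).
- r.grab_frame(name): name is "scene" or "side" or "wrist"; returns (picture, depth): 400x640x3 uint8, red, green, blue; 400x640 float32, m along the optical axis (not along the pixel's ray), 0 where there is no reading.
- r.get_calibration(name): a dict with "vertical_fov" (degrees; the focal length in pixels is half the picture's height over the tangent of half this angle, whatever the lens; pixels are square), "cx", "cy" (the principal point, pixels), "R" (3x3) and "t" (3): a world point X has camera coordinates R X + t; the wrist camera has in their place "T_tool_cam" (4x4, takes a point from camera to tool coordinates, whose origin is the TCP and whose axes are the flange's). Camera axes: x right, y down, z forward; pixel columns grow to the right and rows downward; lengths in m; the calibration is good to about 2 mm. A picture is of the moment at which its call begins: read the wrist's pose just before it. get_calibration takes no time and is no camera call.
- r.hand_in(): hands the job in, once; it reports no verdict.
Trained networks look in the newest picture that a camera, given by its name, has taken for a name from the list of things; names that differ only in an ending like _2 or _b are one class to them, and where a whole thing is asked for, a point or a joint stands for the part that bears it (a point fixed in the world has none). Each returns a list of dicts, best first, with "p" (0 to 1); they miss things now and then, are a little off and sometimes report something else, mostly with a low value. They report only what shows in the picture. A call takes as long as a camera call.
- r.masks_of(label, camera): "pixels" (400x640 bool, what is visible of it) and "at" ([column, row] in pixels, amid what is visible of it).
The state is a dict: "clock": time; "joints": joint angles; "qvel": joint speeds; "tau": joint torques, N m; "tcp_pos": TCP position; "orientation": TCP orientation; "contact_force": force on the tool from outside, world axes, zero at the start; "moment": the same for the moment, N m; "grip_width": finger opening in m.
Only numpy, scipy, OpenCV 4.12 (cv2) and the standard library are available. Lean on these libraries where they do the work, as an engineer would, in place of code of your own. Each camera call takes 0.05 s, during which the arm holds its last target.

TASK

Move the tray with the two slides on by one station: turn that stage's handwheel clockwise (seen from above) by its upright red handle; the worn drive has play, so keep turning until the tray just starts to move, and from that point count half a turn more, then let go. Use the handwheel only, do not push the tray itself, and leave the handwheel of the stage with the empty tray alone.

Things in the scene. Friction and masses are not known exactly. Their poses are not given: they have to be found in the camera images.
- stage: The fixed stage to work: white base plate 400 x 120 x 14 mm (x = -65 to 335 mm), grey gearbox, black level handwheel over it (58 mm radius, rim top 92 mm above bench). Origin: on the bench, on the wheel's axis; x points along the rails, the way the tray travels; z up. Turning clockwise first takes up play (40 to 115 degrees left), tray still; then half a turn moves the tray 60 mm (19.1 mm/rad).
- handle (a point): Middle of the upright red handle on the rim of that wheel, 117 mm above the bench, 52 mm from the wheel axis. A round sleeve, 22 mm diameter, 40 mm tall (95 to 135 mm above bench), it revolves freely on its pin: pinched from above it can be led in a circle round the wheel axis without turning the gripper. The wheel turns lightly (about 2 N at the handle) and stays where it is left.
- tray: Blue tray on that stage's rails, 130 x 90 x 16 mm, top 47 mm above the bench, with two pale glass slides (76 x 26 mm, orange ends, pink and violet specimens) fixed crosswise in it. Origin: centre of its underside, 31 mm above the bench, at x = 135 mm in the stage's frame at the start; it slides along the stage's x, only forward from there.
- spare_handle (a point): The middle of the red handle of the second, like stage, whose blue tray is empty; to be left alone.

How it is judged:
By the outcome, as a careful person would: the job done as asked, in the order asked, and still so for the second after the job is handed in, with the robot touching nothing.
It also fails if it takes over 48 s, if anything falls off the work surface, if the arm or the gripper's body presses on something with over 40 N, if the wrist force passes 120 N, or if a joint passes its speed limit or range.

## Working session

There is one attempt and no reset: what is moved stays moved. The work goes in short steps, Python scripts to look and compute and a shell command to move; the robot and the scene stay as the last step left them, time stands still between calls to the robot, and variables do not carry over. Pictures are saved under pics/ and viewed, and the job is handed in when it is done.

```bash
ls; mkdir -p pics; cat > h.py <<'E'
import numpy as np,cv2
from bench import r
from scipy.spatial.transform import Rotation as Ro
def cam(name):
    c=r.get_calibration(name); f=200/np.tan(np.radians(c["vertical_fov"])/2)
    if "R" in c: R=np.array(c["R"]);t=np.array(c["t"]);return c,f,R.T,-R.T@t
    o=r.get_obs();T=np.eye(4);T[:3,:3]=Ro.from_rotvec(o["orientation"]).as_matrix();T[:3,3]=o["tcp_pos"]
    M=T@np.array(c["T_tool_cam"]);return c,f,M[:3,:3],M[:3,3]
def grab(name,fn=None):
    k=cam(name);p,d=r.grab_frame(name)
    if fn: cv2.imwrite("pics/"+fn,p[:,:,::-1])
    return k,p,d
def world(k,u,v,z):
    c,f,R,t=k
    return R@np.array([(u-c["cx"])/f*z,(v-c["cy"])/f*z,z])+t
def onplane(k,u,v,h):
    c,f,R,t=k; d=R@np.array([(u-c["cx"])/f,(v-c["cy"])/f,1]); return t+d*(h-t[2])/d[2]
def proj(k,X):
    c,f,R,t=k; x=R.T@(np.array(X)-t); return x[0]/x[2]*f+c["cx"],x[1]/x[2]*f+c["cy"]
E
python3 - <<'E'
from h import *
np.set_printoptions(precision=4,suppress=True)
print(r.get_obs())
for n in ["scene","side","wrist"]:
    k,p,d=grab(n,n+"0.png")
    for l in ["handle","tray","stage","spare_handle"]:
        for m in r.masks_of(l,n)[:3]:
            u,v=m["at"];px=m["pixels"];dd=d[px];dd=dd[dd>0]
            print(n,l,round(m["p"],2),m["at"],px.sum(),world(k,u,v,np.median(dd)) if len(dd) else None)
E
```

```text
pics
{'clock': 0.0, 'joints': array([ 1.0939,  0.4778,  0.0224,  1.5565, -0.0115,  1.1093, -0.0831]), 'qvel': array([-0.0005, -0.0004, -0.001 , -0.0001, -0.002 , -0.0006,  0.0004]), 'tau': array([  0.0002, -59.644 ,   1.6073, -28.1196,   0.0123,   0.0093,
        -0.    ]), 'tcp_pos': array([ 0.2431, -0.6292,  0.3029]), 'orientation': array([-3.0866, -0.5757,  0.0008]), 'contact_force': array([ 0.8005, -0.0155, -0.0842]), 'moment': array([ 0.0087, -0.0132, -0.0202]), 'grip_width': 0.08559301838091192}
scene handle 0.7 [447.9, 232.4] 1900 [0.5499 0.2382 0.0926]
scene tray 0.83 [407.1, 310.6] 4331 [0.6886 0.2199 0.0353]
scene stage 0.9 [412.9, 311.9] 15121 [0.6872 0.2294 0.0364]
scene spare_handle 0.62 [232.2, 150.0] 1117 [ 0.5451 -0.208   0.0962]
side handle 0.63 [255.7, 268.7] 1568 [0.5371 0.2378 0.0932]
side tray 0.85 [222.8, 241.2] 1701 [0.6892 0.2238 0.0394]
side stage 0.82 [238.5, 263.6] 8396 [0.6023 0.239  0.052 ]
side spare_handle 0.96 [403.9, 170.6] 815 [ 0.5363 -0.2093  0.0941]
```

View pics/scene0.png

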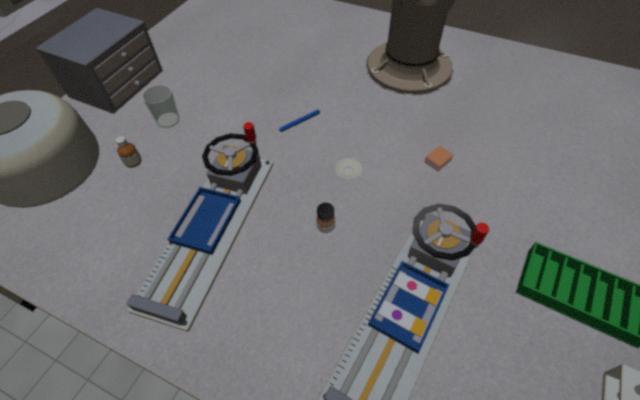

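View pics/side0.png

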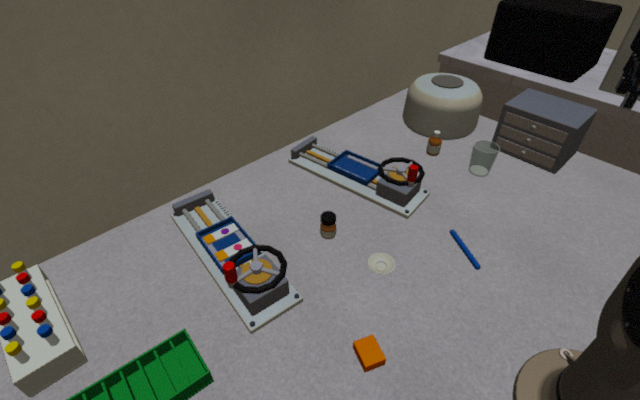

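The slide stage is the one at right in scene (wheel ~(446,230), red handle ~(480,233)); in side its handle is at ~(230,272). The spare is at scene (250,131).

```bash
cat > meas.py <<'E'
from h import *
from scipy.optimize import least_squares
np.set_printoptions(precision=4,suppress=True)
def cloud(k,d):
    c,f,R,t=k; v,u=np.mgrid[:400,:640]; P=np.stack([(u-c["cx"])/f*d,(v-c["cy"])/f*d,d],-1)
    return P@R.T+t
def run(n,roi,fn=None):
    k,p,d=grab(n,fn); W=cloud(k,d); p=p.astype(int)
    u0,v0,u1,v1=roi; m=np.zeros((400,640),bool); m[v0:v1,u0:u1]=1; m&=d>0
    red=m&(p[...,0]>120)&(p[...,1]<50)&(p[...,2]<60)&(W[...,2]>.08)
    h=W[red]; 
    # rays through the red blob's centroid at mid height
    vv,uu=np.nonzero(red); 
    print(n,"red n",len(h),"surf mean",h.mean(0),"zmax",h[:,2].max(),"cent",uu.mean(),vv.mean(),"ray@.117",onplane(k,uu.mean(),vv.mean(),.117))
    blk=m&(p.max(-1)<60)&(W[...,2]>.075)&(W[...,2]<.105)
    b=W[blk][:,:2]
    s=least_squares(lambda q:np.hypot(b[:,0]-q[0],b[:,1]-q[1])-q[2],[.55,.235,.052],loss="soft_l1",f_scale=.003)
    print(" rim",len(b),s.x,"z",np.median(W[blk][:,2]))
    return k,p,d,W
if __name__=="__main__":
    for n,roi in (("scene",(400,190,500,270)),("side",(210,235,300,310))):
        k,p,d,W=run(n,roi)
        m=r.masks_of("tray",n)[0]["pixels"]; P=W[m&(d>0)]; P=P[P[:,2]>.03]
        rect=cv2.minAreaRect((P[:,:2]*1000).astype(np.float32)); print(" tray",rect, P.mean(0))
E
python3 meas.py
```

```text
scene red n 83 surf mean [0.5469 0.284  0.1344] zmax 0.13651732667651417 cent 482.2289156626506 227.6987951807229 ray@.117 [0.5338 0.2864 0.117 ]
 rim 566 [0.5471 0.232  0.0505] z 0.0905266156573098
 tray ((678.6163330078125, 219.6461181640625), (89.8082504272461, 130.97723388671875), 84.32251739501953) [0.6819 0.2203 0.0409]
side red n 79 surf mean [0.545  0.2848 0.1345] zmax 0.1370160788779916 cent 228.0253164556962 265.44303797468353 ray@.117 [0.5594 0.2789 0.117 ]
 rim 750 [0.5417 0.2343 0.0507] z 0.09037668533458265
 tray ((642.939208984375, 227.23780822753906), (97.39141845703125, 208.42416381835938), 79.47200012207031) [0.6834 0.2213 0.0426]
```

```bash
python3 -m handwheel '[[[0.0214,0.0316,0,0,0,0,0.085],[0.0214,0.0316,0,0,0,0,0.085],[0.0214,0.0316,0,0,0,0,0.085],[0.0214,0.0316,0,0,0,0,0.085],[0.0214,0.0316,0,0,0,0,0.085],[0.0214,0.0316,0,0,0,0,0.085],[0.0214,0.0316,0,0,0,0,0.085],[0.0214,0.0316,0,0,0,0,0.085],[0.0214,0.0316,0,0,0,0,0.085],[0.0214,0.0316,0,0,0,0,0.085]]]'
python3 -m handwheel '[[[0.0214,0.0316,0,0,0,0,0.055],[0.0214,0.0316,0,0,0,0,0.055],[0.0033,0.038,0,0,0,0,0.05],[0.0033,0.038,0,0,0,0,0.05],[0.0033,0.038,0,0,0,0,0.05],[0.0033,0.038,0,0,0,0,0.05],[0.0033,0.038,0,0,0,0,0.05],[0.0033,0.038,0,0,0,0,0.05],[0.0033,0.038,0,0,0,0,0.05],[0.0033,0.038,0,0,0,0,0.05]]]'
python3 -m handwheel '[[[0.0033,0.038,0,0,0,0,0.05],[0.0033,0.038,0,0,0,0,0.05],[0.0033,0.038,0,0,0,0,0.05],[0,0,0,0,0,0,0.05],[0,0,0,0,0,0,0.05]]]'
```

```text
clock: 1.78
tcp_pos: [0.4581, -0.312, 0.3042]
orientation: [3.088, 0.576, 0.001]
contact_force: [0.8, -0.3, -0.1]
grip_width: 0.085
clock: 2.62
tcp_pos: [0.5264, 0.0553, 0.3043]
orientation: [3.088, 0.576, 0.001]
contact_force: [0.2, -0.4, -0.1]
grip_width: 0.0504
clock: 3.03
tcp_pos: [0.536, 0.1705, 0.304]
orientation: [-3.086, -0.584, -0.0]
contact_force: [0.4, -1.1, -0.1]
grip_width: 0.0499
```

```bash
python3 - <<'E'
from meas import *
o=r.get_obs();print(o["clock"],o["joints"],o["tcp_pos"],o["orientation"],o["contact_force"],o["grip_width"])
k,p,d=grab("wrist","w1.png"); W=cloud(k,d);p=p.astype(int)
red=(p[...,0]>120)&(p[...,1]<60)&(p[...,2]<70)&(d>0)&(W[...,2]>.08)
vv,uu=np.nonzero(red);h=W[red];print(len(h),h.mean(0),h[:,2].max(),uu.mean(),vv.mean()); t=h[h[:,2]>.13];print(t.mean(0),len(t))
near=np.hypot(W[...,0]-.5444,W[...,1]-.2332)<.02
print("hub z",np.percentile(W[near&(d>0)][:,2],[5,50,95,99]))
E
```

```text
3.0333 [-0.105   0.3202 -0.3861  1.8077  0.1368  1.0394 -1.7397] [0.536  0.1705 0.304 ] [-3.0857 -0.5837 -0.0004] [ 0.385  -1.087  -0.1279] 0.0499099326892398
727 [0.5459 0.2831 0.1353] 0.13737368123985474 164.707015130674 123.80467675378267
[0.5459 0.2831 0.1353] 727
hub z [0.0779 0.0946 0.3115 0.3136]
```

View pics/w1.png

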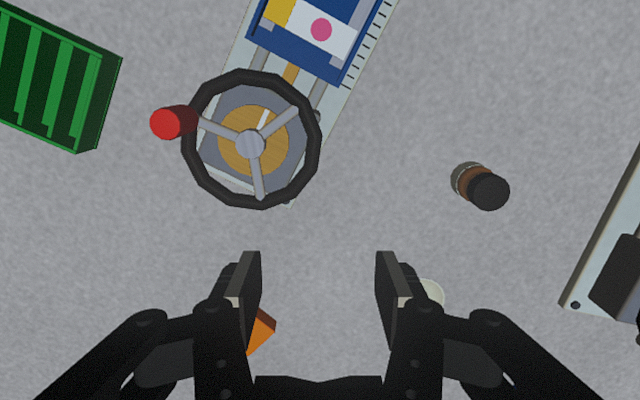

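Wrist view: red handle at (170,122), wheel hub at (250,145), the slides tray above; nothing blocks the approach.

```bash
python3 -m handwheel '[[[0.0025,0.0283,0,0,0,0,0.05],[0.0025,0.0283,0,0,0,0,0.05],[0.0025,0.0283,0,0,0,0,0.05],[0.0025,0.0283,-0.02,0,0,0,0.05],[0,0,-0.03,0,0,0,0.05],[0,0,-0.02,0,0,0,0.05],[0,0,0,0,0,0,0.05],[0,0,0,0,0,0,0.05]]]'
python3 - <<'E'
from meas import *
for n,roi in (("scene",(400,190,500,270)),("side",(210,235,300,310))): 
    grab(n,n+"1.png")
k,p,d=grab("wrist","w2.png"); W=cloud(k,d);p=p.astype(int)
red=(p[...,0]>120)&(p[...,1]<60)&(p[...,2]<70)&(d>0)&(W[...,2]>.08); h=W[red]; t=h[h[:,2]>.13];print("n",len(h),len(t),t.mean(0))
b=W[(p.max(-1)<60)&(d>0)&(W[...,2]>.083)&(W[...,2]<.1)&(np.hypot(W[...,0]-.544,W[...,1]-.233)<.075)][:,:2]
print(least_squares(lambda q:np.hypot(b[:,0]-q[0],b[:,1]-q[1])-q[2],[.55,.235,.052],loss="soft_l1",f_scale=.003).x,len(b))
E
```

```text
clock: 3.75
tcp_pos: [0.5467, 0.2785, 0.2332]
orientation: [3.087, 0.572, -0.004]
contact_force: [-0.7, -0.2, -0.4]
grip_width: 0.0496
n 984 973 [0.5457 0.2837 0.1352]
[0.5456 0.2333 0.0501] 6070
```

View pics/w2.png

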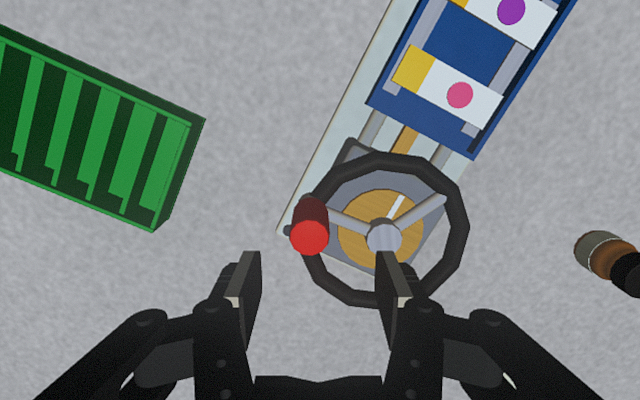

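View pics/side1.png

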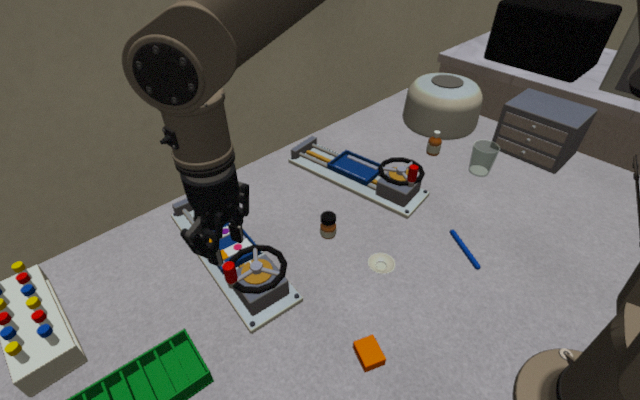

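Handle at (310,225) in wrist is left of midline-forward only because of the camera offset; measured handle ≈(0.5457,0.284), axis ≈(0.5453,0.2333).

```bash
python3 -m handwheel '[[[0,0,-0.01,0,0,0,0.05],[0,0,-0.01,0,0,0,0.05],[0,0,0,0,0,0,0.05],[0,0,0,0,0,0,0.05],[0,0,0,0,0,0,0.05]]]'
```

```text
clock: 4.32
tcp_pos: [0.5464, 0.2808, 0.2138]
orientation: [3.088, 0.576, -0.0]
contact_force: [0.5, -0.2, 0.1]
grip_width: 0.0505
```

```bash
python3 -m handwheel '[[[0,0.003,-0.02,0,0,0,0.05],[0,0,-0.012,0,0,0,0.05],[0,0,-0.007,0,0,0,0.05],[0,0,0,0,0,0,0.05],[0,0,0,0,0,0,0.05]]]'
python3 - <<'E'
from h import *
for n in("scene","side","wrist"): grab(n,n+"3.png")
a=cv2.imread("pics/side3.png")[200:320,160:320];b=cv2.imread("pics/scene3.png")[170:290,380:540]
cv2.imwrite("pics/c3.png",np.hstack([cv2.resize(a,None,fx=2.5,fy=2.5),cv2.resize(b,None,fx=2.5,fy=2.5)]))
E
```

```text
clock: 4.73
tcp_pos: [0.5463, 0.2836, 0.1746]
orientation: [3.088, 0.576, -0.002]
contact_force: [-0.7, -0.5, 0.3]
grip_width: 0.0497
```

View pics/c3.png

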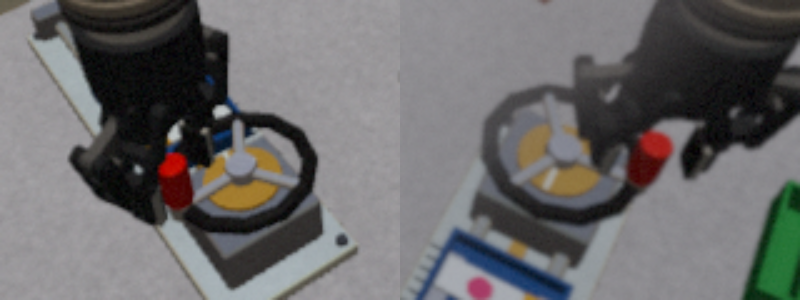

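View pics/wrist3.png

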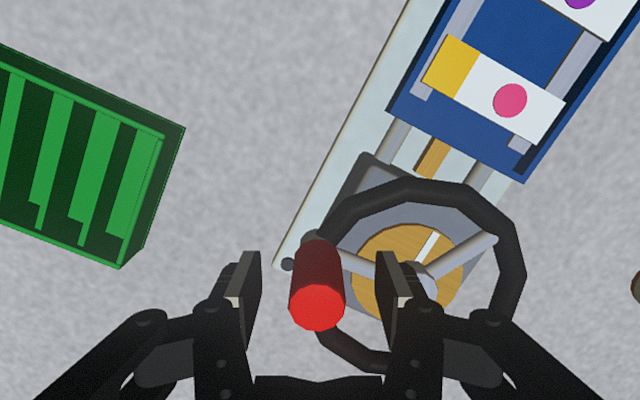

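Handle (317,300) stands between the pads, centred. Close gently.

```bash
python3 -m handwheel '[[[0,0,0,0,0,0,0.01],[0,0,0,0,0,0,0.01],[0,0,0,0,0,0,0.01],[0,0,0,0,0,0,0.01],[0,0,0,0,0,0,0.01],[0,0,0,0,0,0,0.01]]]' 30
python3 - <<'E'
from h import *
grab("wrist","wrist4.png")
E
```

```text
clock: 5.38
tcp_pos: [0.5467, 0.2842, 0.1755]
orientation: [-3.088, -0.576, -0.002]
contact_force: [0.0, 1.1, 4.5]
grip_width: 0.0212
```

View pics/wrist4.png

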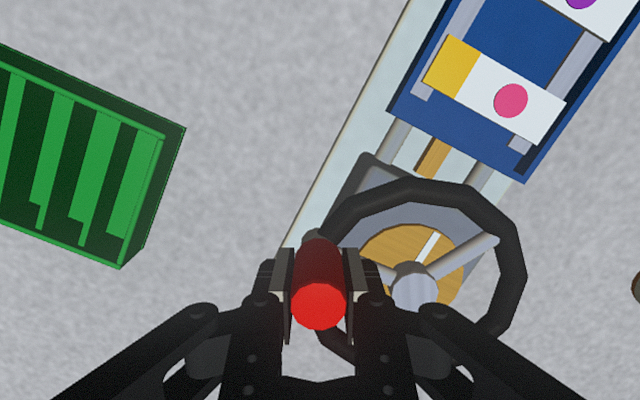

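```bash
cat > tr.py <<'E'
from h import *
import sys
np.set_printoptions(precision=4,suppress=True)
C=np.array([.5453,.2333]); a=np.radians(-5.7); ex=np.array([np.cos(a),np.sin(a)])
def go(fn=None):
    o=r.get_obs(); q=o["tcp_pos"][:2]-C
    print("t",round(o["clock"],2),"tcp",o["tcp_pos"],"ang",round(np.degrees(np.arctan2(q[1],q[0])),1),"rad",round(np.hypot(*q),4),"F",o["contact_force"],"g",round(o["grip_width"],4))
    for n in("scene","side"):
        k,p,d=grab(n,None if fn is None else f"{n}_{fn}.png")
        hsv=cv2.cvtColor(p,cv2.COLOR_RGB2HSV).astype(float); H,S,V=hsv[...,0],hsv[...,1],hsv[...,2]
        v,u=np.mgrid[:400,:640]
        # world at slide height for each pixel, restrict to rails area
        c,f,R,t=k; D=np.stack([(u-c["cx"])/f,(v-c["cy"])/f,np.ones_like(u,float)],-1)@R.T; X=t+D*((.045-t[2])/D[...,2])[...,None]
        s=(X[...,:2]-C)@ex; l=(X[...,:2]-C)@np.array([-ex[1],ex[0]])
        out=[]
        for nm,lo,hi in(("pink",158,176),("violet",128,152)):
            w=((H>lo)&(H<hi)&(S>70)&(V>60)&(s>.07)&(s<.26)&(abs(l)<.04))*S
            out.append((nm,int((w>0).sum()),round(float((w*s).sum()/max(w.sum(),1)*1000),2),round(float((w*l).sum()/max(w.sum(),1)*1000),1)))
        print(n,out)
go(sys.argv[1] if len(sys.argv)>1 else None)
E
python3 tr.py b0; python3 tr.py
python3 - <<'E'
import numpy as np
for th in range(90,-220,-10):
    A=np.radians(th);B=np.radians(th-10);print(th,np.round(52*(np.cos(B)-np.cos(A)),1),np.round(52*(np.sin(B)-np.sin(A)),1))
E
```

```text
t 5.43 tcp [0.5467 0.2842 0.1755] ang 88.4 rad 0.0509 F [-0.2703  0.269   4.0318] g 0.0215
scene [('pink', 72, 102.74, -11.0), ('violet', 80, 162.95, -10.9)]
side [('pink', 0, 0.0, 0.0), ('violet', 0, 0.0, 0.0)]
t 5.53 tcp [0.5467 0.2842 0.1755] ang 88.4 rad 0.051 F [0.0808 0.8417 4.9486] g 0.0208
scene [('pink', 72, 102.71, -11.1), ('violet', 79, 162.94, -11.0)]
side [('pink', 0, 0.0, 0.0), ('violet', 0, 0.0, 0.0)]
90 9.0 -0.8
80 8.8 -2.3
70 8.2 -3.8
60 7.4 -5.2
50 6.4 -6.4
40 5.2 -7.4
30 3.8 -8.2
20 2.3 -8.8
10 0.8 -9.0
0 -0.8 -9.0
-10 -2.3 -8.8
-20 -3.8 -8.2
-30 -5.2 -7.4
-40 -6.4 -6.4
-50 -7.4 -5.2
-60 -8.2 -3.8
-70 -8.8 -2.3
-80 -9.0 -0.8
-90 -9.0 0.8
-100 -8.8 2.3
-110 -8.2 3.8
-120 -7.4 5.2
-130 -6.4 6.4
-140 -5.2 7.4
-150 -3.8 8.2
-160 -2.3 8.8
-170 -0.8 9.0
-180 0.8 9.0
-190 2.3 8.8
-200 3.8 8.2
-210 5.2 7.4
```

Scene tracker works to ~0.05 mm repeatability. Turn the first 30°.

```bash
python3 -m handwheel '[[[0.009,-0.0008,0,0,0,0,0.01],[0.0088,-0.0023,0,0,0,0,0.01],[0.0082,-0.0038,0,0,0,0,0.01],[0,0,0,0,0,0,0.01],[0,0,0,0,0,0,0.01]]]'; python3 tr.py b1
```

```text
clock: 6.05
tcp_pos: [0.5735, 0.2757, 0.1754]
orientation: [3.088, 0.573, 0.001]
contact_force: [-1.2, -2.1, 7.5]
grip_width: 0.0206
t 6.05 tcp [0.5735 0.2757 0.1754] ang 56.4 rad 0.0509 F [-1.2266 -2.0732  7.481 ] g 0.0206
scene [('pink', 72, 102.74, -11.0), ('violet', 81, 162.89, -10.9)]
side [('pink', 38, 104.38, -12.0), ('violet', 0, 0.0, 0.0)]
```

View pics/scene_b1.png

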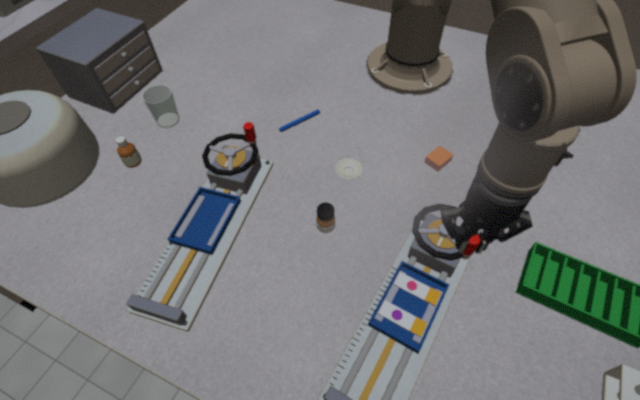

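Handle led to scene (473,243), tray unmoved. Continue in small steps.

```bash
python3 -m handwheel '[[[0.0074,-0.0052,0,0,0,0,0.01],[0,0,0,0,0,0,0.01],[0,0,0,0,0,0,0.01]]]'; python3 tr.py
python3 -m handwheel '[[[0.0064,-0.0064,0,0,0,0,0.01],[0,0,0,0,0,0,0.01],[0,0,0,0,0,0,0.01]]]'; python3 tr.py
```

```text
clock: 6.4
tcp_pos: [0.5805, 0.2703, 0.1753]
orientation: [3.087, 0.573, -0.0]
contact_force: [-1.6, -2.2, 8.4]
grip_width: 0.0207
t 6.4 tcp [0.5805 0.2703 0.1753] ang 46.5 rad 0.051 F [-1.642  -2.2449  8.4414] g 0.0207
scene [('pink', 72, 102.74, -11.0), ('violet', 80, 162.95, -10.9)]
side [('pink', 31, 104.74, -12.8), ('violet', 0, 0.0, 0.0)]
clock: 6.75
tcp_pos: [0.5865, 0.2637, 0.1753]
orientation: [3.087, 0.573, -0.001]
contact_force: [-2.1, -2.7, 8.8]
grip_width: 0.0211
t 6.75 tcp [0.5865 0.2637 0.1753] ang 36.5 rad 0.0512 F [-2.1252 -2.7321  8.8409] g 0.0211
scene [('pink', 72, 102.74, -11.1), ('violet', 80, 162.98, -10.9)]
side [('pink', 22, 103.59, -14.4), ('violet', 0, 0.0, 0.0)]
```

```bash
python3 -m handwheel '[[[0.0052,-0.0074,0,0,0,0,0.01],[0,0,0,0,0,0,0.01],[0,0,0,0,0,0,0.01]]]'; python3 tr.py
python3 -m handwheel '[[[0.0038,-0.0082,0,0,0,0,0.01],[0,0,0,0,0,0,0.01],[0,0,0,0,0,0,0.01]]]'; python3 tr.py b2
```

```text
clock: 7.1
tcp_pos: [0.591, 0.2566, 0.1753]
orientation: [3.087, 0.574, -0.003]
contact_force: [-4.1, -2.1, 10.1]
grip_width: 0.0209
t 7.1 tcp [0.591  0.2566 0.1753] ang 27.0 rad 0.0513 F [-4.1189 -2.0639 10.1358] g 0.0209
scene [('pink', 73, 103.4, -11.1), ('violet', 80, 163.51, -10.9)]
side [('pink', 9, 101.79, -13.5), ('violet', 0, 0.0, 0.0)]
clock: 7.45
tcp_pos: [0.5944, 0.2488, 0.1753]
orientation: [3.087, 0.575, -0.004]
contact_force: [-4.5, -2.8, 9.9]
grip_width: 0.0208
t 7.45 tcp [0.5944 0.2488 0.1753] ang 17.5 rad 0.0515 F [-4.5164 -2.7644  9.8829] g 0.0208
scene [('pink', 73, 106.66, -11.0), ('violet', 80, 166.61, -10.9)]
side [('pink', 0, 0.0, 0.0), ('violet', 0, 0.0, 0.0)]
```

View pics/scene_b2.png

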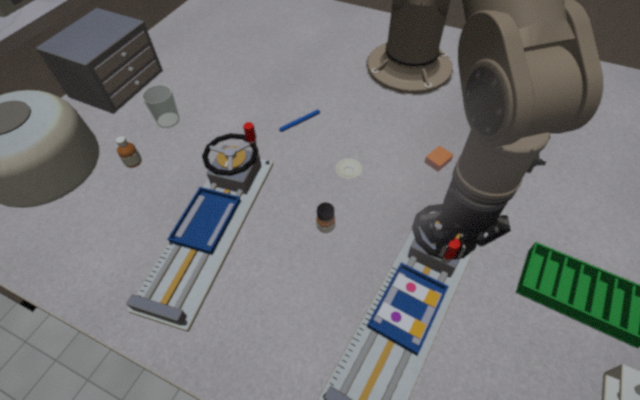

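Tray started: onset at TCP angle ≈28.9° (0.62 mm at 27.0°, 3.8 mm at 17.5°, matching 0.333 mm/°). Target: tray +60 mm, angle ≈ −151°.

```bash
python3 -m handwheel '[[[0.0023,-0.0088,0,0,0,0,0.01],[0.0008,-0.009,0,0,0,0,0.01],[-0.0008,-0.009,0,0,0,0,0.01],[-0.0023,-0.0088,0,0,0,0,0.01],[-0.0038,-0.0082,0,0,0,0,0.01],[-0.0052,-0.0074,0,0,0,0,0.01],[0,0,0,0,0,0,0.01],[0,0,0,0,0,0,0.01]]]'; python3 tr.py b3
```

```text
clock: 8.22
tcp_pos: [0.5852, 0.1993, 0.1754]
orientation: [-3.087, -0.577, 0.002]
contact_force: [-3.3, 3.3, 7.0]
grip_width: 0.0215
t 8.22 tcp [0.5852 0.1993 0.1754] ang -40.4 rad 0.0524 F [-3.3414  3.3198  7.0092] g 0.0215
scene [('pink', 75, 125.83, -11.0), ('violet', 83, 185.96, -10.9)]
side [('pink', 41, 128.29, -11.1), ('violet', 35, 187.93, -11.5)]
```

```bash
python3 -m handwheel '[[[-0.0064,-0.0064,0,0,0,0,0.01],[-0.0074,-0.0052,0,0,0,0,0.01],[-0.0082,-0.0038,0,0,0,0,0.01],[-0.0088,-0.0023,0,0,0,0,0.01],[-0.009,-0.0008,0,0,0,0,0.01],[-0.009,0.0008,0,0,0,0,0.01],[-0.0088,0.0023,0,0,0,0,0.01],[0,0,0,0,0,0,0.01],[0,0,0,0,0,0,0.01]]]'; python3 tr.py b4
```

```text
clock: 9.07
tcp_pos: [0.5277, 0.183, 0.1753]
orientation: [3.087, 0.577, -0.001]
contact_force: [0.4, 1.5, 8.1]
grip_width: 0.0212
t 9.07 tcp [0.5277 0.183  0.1753] ang -109.2 rad 0.0533 F [0.404  1.5357 8.1104] g 0.0212
scene [('pink', 80, 148.98, -10.9), ('violet', 88, 209.2, -10.8)]
side [('pink', 40, 151.54, -11.0), ('violet', 31, 211.69, -10.8)]
```

View pics/scene_b4.png

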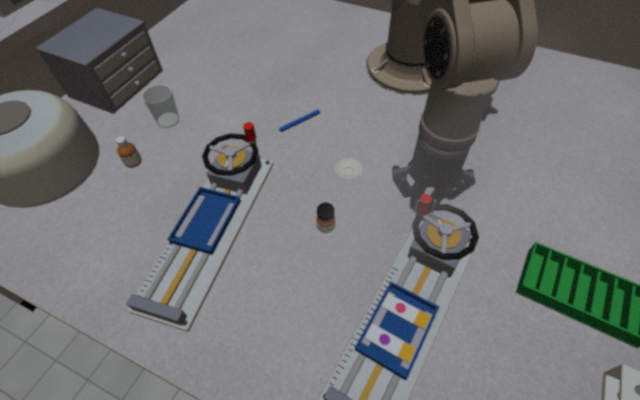

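Tray at scene (400,330), +46.2 mm; 41° left.

```bash
python3 -m handwheel '[[[-0.0082,0.0038,0,0,0,0,0.01],[-0.0074,0.0052,0,0,0,0,0.01],[-0.0064,0.0064,0,0,0,0,0.01],[0,0,0,0,0,0,0.01],[0,0,0,0,0,0,0.01]]]'; python3 tr.py b5
```

```text
clock: 9.58
tcp_pos: [0.5057, 0.1977, 0.1753]
orientation: [3.086, 0.576, -0.002]
contact_force: [-1.6, -1.3, 10.2]
grip_width: 0.0209
t 9.58 tcp [0.5057 0.1977 0.1753] ang -138.1 rad 0.0532 F [-1.5643 -1.2926 10.2076] g 0.0209
scene [('pink', 83, 158.99, -10.9), ('violet', 90, 219.0, -10.8)]
side [('pink', 39, 161.54, -11.2), ('violet', 31, 221.46, -10.9)]
```

```bash
python3 -m handwheel '[[[-0.003,0.0044,0,0,0,0,0.01],[-0.003,0.0044,0,0,0,0,0.01],[0,0,0,0,0,0,0.01],[0,0,0,0,0,0,0.01],[0,0,0,0,0,0,0.01]]]'; python3 tr.py b6
```

```text
clock: 10.1
tcp_pos: [0.4997, 0.2061, 0.1752]
orientation: [3.086, 0.575, -0.003]
contact_force: [-1.7, -0.7, 12.1]
grip_width: 0.0208
t 10.1 tcp [0.4997 0.2061 0.1752] ang -149.2 rad 0.0531 F [-1.701  -0.7378 12.0814] g 0.0208
scene [('pink', 82, 162.47, -11.0), ('violet', 92, 222.5, -10.8)]
side [('pink', 39, 165.1, -11.0), ('violet', 28, 224.7, -11.2)]
```

```bash
python3 -m handwheel '[[[-0.0005,0.0009,0,0,0,0,0.01],[0,0,0,0,0,0,0.01],[0,0,0,0,0,0,0.01]]]'; python3 tr.py
python3 -m handwheel '[[[0,0,0,0,0,0,0.04],[0,0,0,0,0,0,0.045],[0,0,0,0,0,0,0.045],[0,0,0,0,0,0,0.045],[0,0,0,0,0,0,0.045]]]'; python3 tr.py b7; python3 - <<'E'
from h import *
grab("wrist","w7.png")
E
```

```text
clock: 10.45
tcp_pos: [0.4994, 0.2065, 0.1753]
orientation: [3.086, 0.574, -0.003]
contact_force: [0.1, -2.1, 12.7]
grip_width: 0.021
t 10.45 tcp [0.4994 0.2065 0.1753] ang -149.8 rad 0.0531 F [ 0.1061 -2.0556 12.6804] g 0.021
scene [('pink', 82, 162.61, -10.9), ('violet', 90, 222.58, -10.7)]
side [('pink', 40, 165.23, -11.1), ('violet', 29, 224.85, -11.1)]
clock: 10.97
tcp_pos: [0.4996, 0.2078, 0.1744]
orientation: [3.088, 0.576, -0.002]
contact_force: [-0.7, -0.2, -0.5]
grip_width: 0.0452
t 10.97 tcp [0.4996 0.2078 0.1744] ang -150.8 rad 0.0523 F [-0.6862 -0.2154 -0.484 ] g 0.0452
scene [('pink', 82, 162.62, -10.9), ('violet', 91, 222.56, -10.7)]
side [('pink', 40, 165.23, -11.1), ('violet', 30, 224.97, -11.2)]
```

View pics/w7.png

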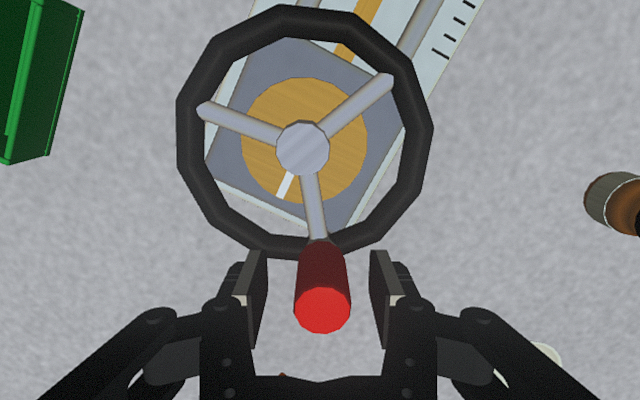

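Released; the handle (322,300) is clear of both pads, tray at +59.75 mm. Lift straight up and away.

```bash
python3 -m handwheel '[[[0,0,0.02,0,0,0,0.045],[0,0,0.025,0,0,0,0.045],[0,0,0.03,0,0,0,0.045],[0,0,0.03,0,0,0,0.045],[0,0,0.03,0,0,0,0.045],[0,-0.03,0,0,0,0,0.045],[0,-0.03,0,0,0,0,0.045],[0,0,0,0,0,0,0.045],[0,0,0,0,0,0,0.045],[0,0,0,0,0,0,0.045]]]'; python3 tr.py b8
```

```text
clock: 11.95
tcp_pos: [0.5, 0.1485, 0.3099]
orientation: [-3.088, -0.576, 0.0]
contact_force: [-0.6, 1.3, 0.9]
grip_width: 0.0449
t 11.95 tcp [0.5    0.1485 0.3099] ang -118.1 rad 0.0962 F [-0.6247  1.2665  0.9419] g 0.0449
scene [('pink', 82, 162.62, -10.9), ('violet', 91, 222.59, -10.8)]
side [('pink', 40, 165.23, -11.1), ('violet', 30, 224.92, -11.2)]
```

View pics/scene_b8.png

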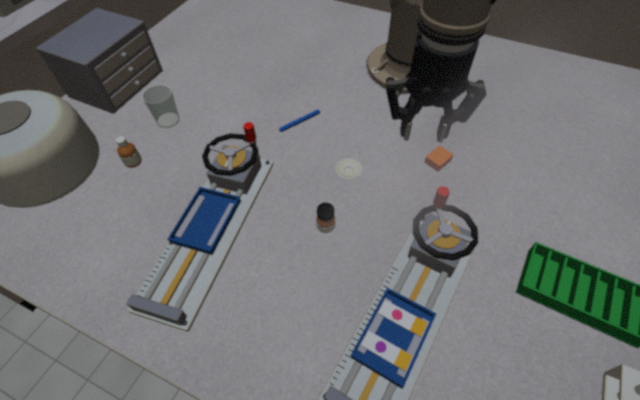

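The gripper is clear, the slide tray at scene (395,338) has advanced, and the spare stage is unchanged with its handle still at (250,131).

```bash
python3 -c "
from bench import r
print(r.hand_in())"
```

```text
the job is handed in; nothing more can be done
None
```

I moved the tray with the two slides on by one station and handed the job in at about 12 s of the 48 s.

- **Turn:** I pinched the red handle and led it clockwise. The tray started to move after about 60° of play. From that point I turned about 180° more, then let go and lifted clear.
- **Last checks:** The scene camera puts the tray 59.6 to 59.9 mm forward of its start, against 60 mm wanted. It stayed there after release. The arm angle gives about 179° from the start of motion, which agrees to about 1°.
- **Side camera:** It agrees on the movement to within about 0.3 mm. It reads about 2.5 mm higher in absolute position, roughly the calibration tolerance, and the arm hid the specimens from it at the start.
- **Forces and the rest:** Measured tool force stayed under about 13 N. The stage with the empty tray was not touched and looks unchanged, and the robot was touching nothing at hand-in.

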